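# Index a turret depth stop to its tallest post

### The job

Set the turret depth stop on the bench for the shallowest cut: take the black wing grip on top of its scalloped disc and turn it, click by click, until the tallest of the five brass posts has clicked home straight under the tip of the fixed steel arm. Then let go and leave it there.

Things in the scene. Friction and masses are not known exactly. Their poses are not given: they have to be found in the camera images.
- stop_base: Plywood board, 185 x 185 x 12 mm, screwed to the bench. Origin: on the bench, under the turret's vertical axis; spans x -73..113, y -71..115 mm. A dark steel pillar 86 mm along +x (22 x 36 mm, top with bolt head 72 mm above the bench) carries the fixed arm. A dark block at y 79..111 mm, 34 mm high, holds the sprung roller that clicks into the disc's scalloped edge.
- turret (a joint): Turret angle, rad, grows counter-clockwise seen from above; 0 = tallest post straight under the arm. Detents every 36 deg (0.628): the roller pulls the disc into the nearest one and holds it (about 0.15 N m to leave it). At the start it rests one or two clicks clockwise of 0: about -0.628 or -1.257. No stop at 0; end stops at +-2.6.
- wing_grip (a point): Centre of the black wing grip, on the turret axis, 100 mm above the bench: an upright bar 52 mm long (point x) x 14 mm thick (point y), 80 to 114 mm above the bench, on a black collar 44 mm across. Turns with the turret; its x axis points over the tallest post. The aluminium disc below is 112 mm across, top 32 mm above the bench.
- tall_post (a point): Centre of the top of the tallest brass post (10 mm thick, 25 mm high), on the turret 43 mm from its axis, 57 mm above the bench. Four lower posts (18, 13, 9, 5 mm high) follow it counter-clockwise seen from above, one every 36 deg; the other five places bear only a dark spot.
- index_tip (a point): Point under the tip of the fixed dark steel arm, 43 mm from the turret axis toward the pillar (base +x), 60 mm above the bench. The arm is 60 to 68 mm above the bench, 9 to 16 mm wide, and reaches inward to 36 mm from the axis. All posts pass freely under it.

How it is judged:
At the end, for the whole second after the job is handed in: The turret rests in the detent with the tallest post under the arm tip: within 10 degrees, the post's centre within 10 mm of the arm tip seen from above, no longer turning (value of joint turret between -0.175 and 0.175 rad and velocity of joint turret between -0.1 and 0.1 rad/s and horizontal distance between tall_post and index_tip below 0.01 m); the robot touches nothing.
It also fails if it takes over 32 s, if anything falls off the work surface, if the arm or the gripper's body presses on something with over 40 N, if the wrist force passes 120 N, or if a joint passes its speed limit or range.

### The arm

A 6-joint arm with a two-finger parallel gripper is mounted at the origin on a cart in front of the work surface, level with it; the furniture and walls round the work are solid. World frame = base frame: x ahead of the robot, y to its left, z up, the work surface at z = 0. Lengths are in m, angles in rad, forces in N, time in s.
With the tool pointing down it reaches from about 0.3 to 0.875 m from the base axis. Payload 6.4 kg.
Tool frame: the origin (TCP) lies between the finger pads; the fingertips stand 19 mm ahead of it and the grasp point (between the pads) is the TCP (ctrl.tips_ahead is the z of the fingertips in the tool frame, in m); z points along the fingers, y is the line along which they close (so a half turn about z gives the same grasp; the last joint's range is limited). The gripper opens to 85 mm and grips with 20 to 120 N. Pads are 22 mm wide; open, the fingers measure 114 mm over their backs; the gripper's body (76 mm by 85 mm) begins 54 mm behind the grasp point. The pads swing forward as they close: fully open they stand 13 mm farther back than shut.
Start: joints at [0.924, 0.181, 1.607, -0, 1.354, -0.206], TCP at [0.245, 0.52, 0.25] pointing down, gripper open.
Joint ranges: [-2.99, 2.99], [-0.89, 2.07], [0.3, 2.58], [-1.14, 4.28], [0, 2.63], [-3.12, 3.12]. Speed limits (rad/s): [2.57, 2.57, 3.01, 3.14, 3.14, 3.14].

### API

Orientations are given as a unit quaternion [w, x, y, z].
In Python, from bench import readout, vision, ctrl gives the robot as it stands.
- The arm moves only by the tool play_rows, never from a script. Its arguments are lists of equal length, an entry for each row: "xyz": the shift along the tool's x, y, z in mm, a list of three; "rot": the turn, a rotation vector about the tool's x, y, z in rad, a list of three; "grip": the opening, from 0 (shut) to 1 (fully open). In form: {"xyz": [[x, y, z], ...], "rot": [[rx, ry, rz], ...], "grip": [grip, ...]}. A call has exactly 10 rows; each row is the pose to reach, as a shift and turn from the pose commanded when the call began, along the tool's axes at that moment; what a row does not reach only later rows make up. A row lasts 1/8 s, in which the tool goes at most 62.5 mm and 10.7 degrees, less where a joint would pass 70% of its speed; a pose out of reach is approached as far as the arm can. A call with a gripper value outside its range is refused whole. The fingers move at their own pace and stop on an object; the grip force is fixed at half the most. Time passes only in rows, so rows that repeat a pose let the fingers close, or fill a call up. It gives the time, the measured TCP pose, the force, the opening and the grip force at its end, in the units of the state.
- readout.get_obs(): the state, without advancing time (a new reading comes with each control period).
- vision.camera(name): name is "scene" or "top"; returns a dict with "color" (480x640x3 uint8, red, green, blue), "depth" (480x640 float32, m along the optical axis (not along the pixel's ray), 0 where there is no reading), "camera_matrix" (3x3 intrinsics, pixels), "k1" (the pictures are not rectified: a ray, as slopes to the right and down, at radius r is drawn at 1 + k1 r^2 times it, then the intrinsics apply), "extrinsics" (4x4, takes a point from camera to world coordinates). Camera axes: x right, y down, z forward; pixel columns grow to the right and rows downward; lengths in m; the calibration is good to about 2 mm. A picture is of the moment at which its call begins.
- ctrl.hand_in(): hands the job in; it is judged then, once.
The state is a dict: "time_s": time; "q": joint angles; "dq": joint speeds; "joint_efforts": joint torques, N m; "eef_pos": TCP position; "eef_rot": TCP orientation; "wrist_force": force on the tool from outside, world axes, zero at the start; "torque": the same for the moment, N m; "opening": opening from 0.0 (shut) to 1.0 (fully open); "grasp_force": force on a finger pad.
Only numpy, scipy, OpenCV 4.12 (cv2) and the standard library are available. Lean on these libraries where they do the work, as an engineer would, in place of code of your own. Each camera call takes 0.05 s, during which the arm holds its last target. There are 200 camera calls.

## Working session

There is one attempt and no reset: what is moved stays moved. The work goes in short steps, Python scripts to look and compute and a tool call to move; the robot and the scene stay as the last step left them, time stands still between calls to the robot, and variables do not carry over. Pictures are saved under pics/ and viewed, at most 10 in all, crops included, and the job is handed in when it is done.

Besides the shell and the picture viewer there is one more tool, called as name(argument=value, ...), one argument or row to a line, values as JSON. play_rows: Moves the arm, as the interface text tells. Its arguments: {"type":"object","properties":{"xyz":{"type":"array","items":{"type":"array","items":{"type":"number"}}},"rot":{"type":"array","items":{"type":"array","items":{"type":"number"}}},"grip":{"type":"array","items":{"type":"number"}}},"required":["xyz","rot","grip"]}

```bash
mkdir -p pics; python3 - <<'E'
from bench import readout, vision, ctrl
import cv2,pickle
o=readout.get_obs();print(o['time_s'],o['eef_pos'],o['eef_rot'])
for n in("scene","top"):
    c=vision.camera(n);pickle.dump(c,open(f'pics/{n}0.pkl','wb'));cv2.imwrite(f'pics/{n}0.png',c['color'][:,:,::-1]);print(c['extrinsics'],c['camera_matrix'],c['k1'])
E
```

```text
0.0 [0.24499697 0.51961823 0.24940944] [-3.61688046e-04  2.18638697e-01  9.75805501e-01 -7.83071693e-04]
[[-0.51175918 -0.47588414  0.71528794 -0.06563622]
 [-0.85911001  0.28899224 -0.4223902   0.37461931]
 [-0.00570387 -0.83067309 -0.55673125  0.56274164]
 [ 0.          0.          0.          1.        ]] [[573.79681423   0.         323.26929672]
 [  0.         573.79681423 234.55452568]
 [  0.           0.           1.        ]] -0.1287370805279106
[[-1.04135376e-02 -9.76235287e-01  2.16462983e-01  3.78199241e-01]
 [-9.99944814e-01  1.04671949e-02 -8.98619551e-04  2.57745426e-02]
 [-1.38849613e-03 -2.16460395e-01 -9.76290412e-01  9.23766790e-01]
 [ 0.00000000e+00  0.00000000e+00  0.00000000e+00  1.00000000e+00]] [[469.19113258   0.         314.08410801]
 [  0.         469.19113258 240.6320257 ]
 [  0.           0.           1.        ]] -0.11970629489113209
```

View pics/scene0.png

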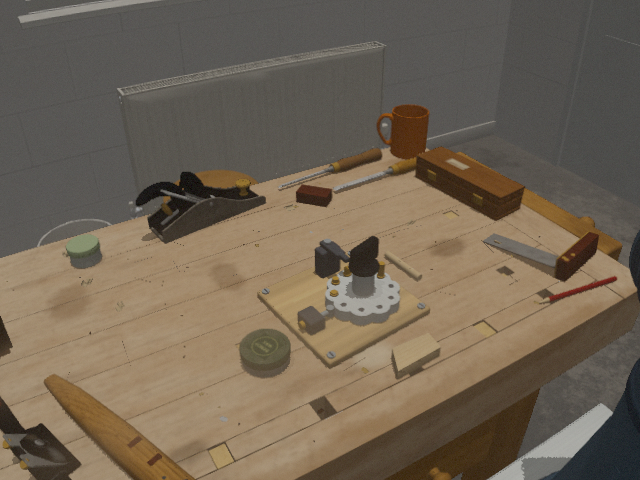

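View pics/top0.png

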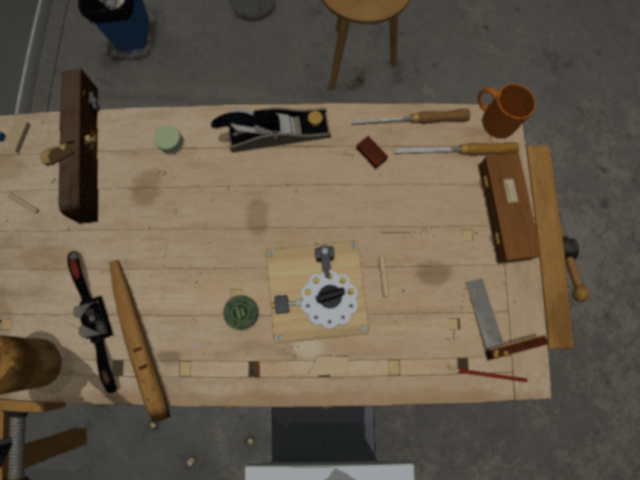

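The turret sits at about (330,297) in the top view and (363,285) in the scene view. The pillar is at (325,255) in the top view, so base +x points roughly along world +x. I'll enlarge both.

```bash
python3 - <<'E'
import cv2,numpy as np
a=cv2.imread('pics/top0.png')[232:352,255:380];b=cv2.imread('pics/scene0.png')[225:365,250:440]
cv2.imwrite('pics/topc.png',cv2.resize(a,None,fx=5,fy=5,interpolation=cv2.INTER_CUBIC))
cv2.imwrite('pics/scenec.png',cv2.resize(b,None,fx=4,fy=4,interpolation=cv2.INTER_CUBIC))
E
```

```text
(no output)
```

View pics/topc.png

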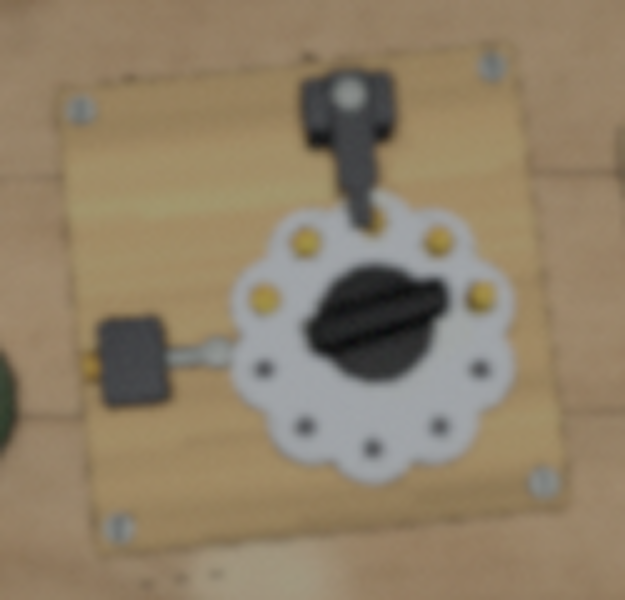

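View pics/scenec.png

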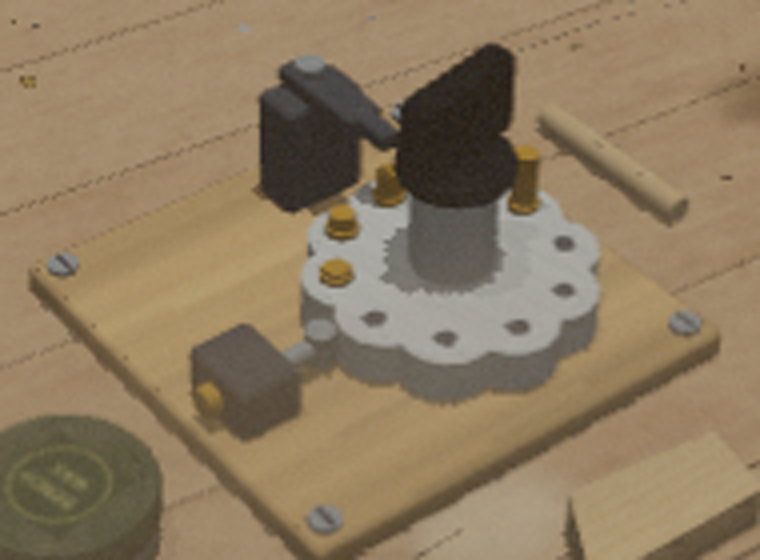

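The tallest post is right of the axis, at top crop (481,297). The 18 mm post (438,241) and the 13 mm post, which is under the arm (373,220), follow it counter-clockwise. So the turret is two clicks clockwise of 0 and needs +72°. Next I triangulate the spots and the wing.

```bash
cat >h.py <<'E'
import numpy as np,cv2,pickle
def ray(c,uv):
    K=c['camera_matrix'];uv=np.array(uv,float).reshape(-1,1,2)
    p=cv2.undistortPoints(uv,K,np.array([c['k1'],0,0,0,0.]))[:,0]
    E=c['extrinsics'];d=np.c_[p,np.ones(len(p))]@E[:3,:3].T
    return E[:3,3],d
def plane(c,uv,z):
    o,d=ray(c,uv);return o+d*((z-o[2])/d[:,2])[:,None]
def tri(c1,u1,c2,u2):
    o1,D1=ray(c1,u1);o2,D2=ray(c2,u2);r=[]
    for a,b in zip(D1,D2):
        s,*_=np.linalg.lstsq(np.c_[a,-b],o2-o1,rcond=None);p,q=o1+s[0]*a,o2+s[1]*b;r.append([*(p+q)/2,np.linalg.norm(p-q)])
    return np.array(r)
E
python3 - <<'E'
from h import *
np.set_printoptions(precision=4,suppress=True)
T=pickle.load(open('pics/top0.pkl','rb'));S=pickle.load(open('pics/scene0.pkl','rb'))
t=np.array([(480,369),(439,427),(373,448),(305,427),(264,369),(481,294),(377,316)])/5+[255,232]-.4
s=np.array([(564,243),(564,290),(517,327),(445,338),(375,318),(526,153),(459,77)])/4+[250,225]-.375
print(tri(T,t,S,s))
def circ(p):
    a=np.linalg.lstsq(np.c_[2*p[:,:2],np.ones(len(p))],(p[:,:2]**2).sum(1),rcond=None)[0];print(a[:2],np.sqrt(a[2]+a[:2]@a[:2]))
for c,u in((T,t),(S,s)):
    p=plane(c,u[:5],.032);circ(p)
print('wing',plane(T,t[6:],.114),plane(S,s[6:],.114))
w=plane(T,np.array([(308,332),(446,296)])/5+[255,232]-.4,.112);print(w,np.degrees(np.arctan2(*(w[1]-w[0])[[1,0]])))
pil=plane(T,np.array([(349,95),(361,218)])/5+[255,232]-.4,.070);print(pil)
b=plane(T,np.array([(80,110),(491,66),(544,482),(119,527)])/5+[255,232]-.4,.012);print(b)
E
```

```text
[[ 0.4492 -0.0432  0.0327  0.0008]
 [ 0.4275 -0.0272  0.0328  0.0009]
 [ 0.4202 -0.0019  0.0321  0.0002]
 [ 0.4282  0.0234  0.0327  0.0006]
 [ 0.4501  0.0385  0.0325  0.001 ]
 [ 0.4748 -0.0424  0.0579  0.0012]
 [ 0.4615 -0.0016  0.1145  0.0005]]
[ 0.4631 -0.0021] 0.04300765240310152
[ 0.4632 -0.0032] 0.04303594262115713
wing [[ 0.4617 -0.0015  0.114 ]] [[ 0.4619 -0.0023  0.114 ]]
[[ 0.4566  0.0224  0.112 ]
 [ 0.4685 -0.0256  0.112 ]] -76.03205019992433
[[0.5483 0.006  0.07  ]
 [0.5023 0.0023 0.07  ]]
[[ 0.555   0.1113  0.012 ]
 [ 0.571  -0.0519  0.012 ]
 [ 0.4074 -0.068   0.012 ]
 [ 0.3921  0.0952  0.012 ]]
```

The two views agree: axis at about (0.463, -0.002), heights 32/57/114 mm as stated, radius 43 mm. The spots put the wing at -72.4°, and base +x is at +5.5°, so the turret is at about -78° and needs about +78°. The tool y axis must start at 17.6°.

```bash
cat >>h.py <<'E'
from scipy.spatial.transform import Rotation as R
def plan(o,pos,yawy):
    q=o['eef_rot'];r=R.from_quat([*q[1:],q[0]]);a=np.radians(yawy)
    y=np.array([np.cos(a),np.sin(a),0]);z=np.array([0,0,-1.]);m=R.from_matrix(np.c_[np.cross(y,z),y,z])
    print('shift mm',r.inv().apply(np.array(pos)-o['eef_pos'])*1000,'rot',(r.inv()*m).as_rotvec())
E
python3 - <<'E'
from h import *
from bench import readout
o=readout.get_obs();plan(o,(.4628,-.0023,.17),17.6);plan(o,(.4628,-.0023,.101),17.6)
E
```

```text
shift mm [-419.67054286 -379.02866534   79.92653869] rot [-1.57142429e-03  3.48157508e-04  8.22807259e-01]
shift mm [-419.69128756 -378.92272617  148.92645424] rot [-1.57142429e-03  3.48157508e-04  8.22807259e-01]
```

play_rows(
  xyz=[
    [-35,-32,7],
    [-77,-69,15],
    [-119,-107,23],
    [-161,-145,31],
    [-203,-183,39],
    [-245,-221,47],
    [-287,-259,55],
    [-329,-297,63],
    [-371,-335,71],
    [-420,-379,80],
  ],
  rot=[
    [0,0,0.07],
    [0,0,0.15],
    [0,0,0.23],
    [0,0,0.31],
    [0,0,0.4],
    [0,0,0.48],
    [0,0,0.56],
    [0,0,0.65],
    [0,0,0.73],
    [0,0,0.823],
  ],
  grip=[1,1,1,1,1,1,1,1,1,1],
)

```text
time_s: 1.35
eef_pos: [0.4622, 0.0, 0.1706]
eef_rot: [0.0, 0.592, 0.806, 0.0]
wrist_force: [0.3, 0.7, 0.8]
opening: 1.001
grasp_force: 0.0
```

```bash
python3 - <<'E'
from h import *
from bench import readout,vision
o=readout.get_obs();print(o['time_s'],o['eef_pos'],o['q'],o['wrist_force']);plan(o,(.4628,-.0023,.101),17.6)
c=vision.camera('scene');cv2.imwrite('pics/s1.png',cv2.resize(c['color'][150:350,230:470,::-1],None,fx=3,fy=3))
E
```

```text
1.35 [4.62221009e-01 3.48544057e-05 1.70564091e-01] [-2.57810049e-01  1.71568909e-02  1.95810566e+00  3.01919730e-04
  1.16606814e+00 -5.62159497e-01] [0.26172463 0.6715593  0.77351298]
shift mm [-2.40769873 -0.1727337  69.56380261] rot [ 3.69719596e-04 -9.46765926e-05 -2.94735032e-03]
```

View pics/s1.png

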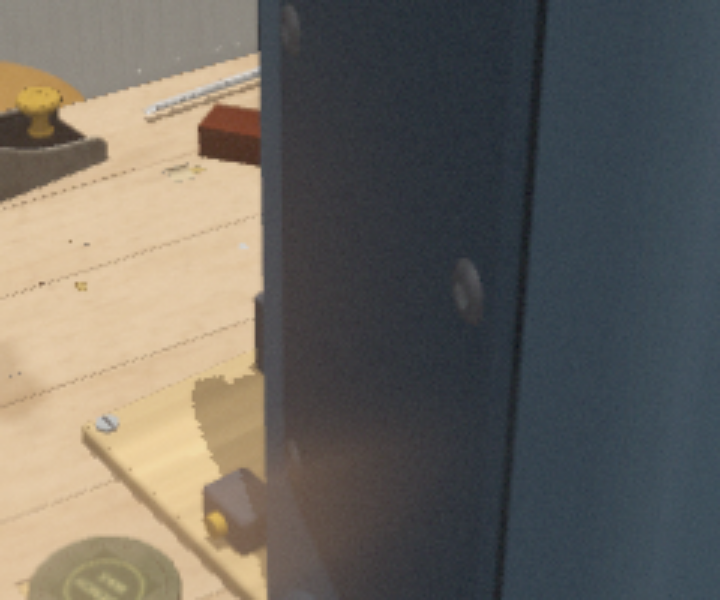

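The arm blocks the scene view of the wing. The residual 2 mm is lag, since the commanded pose is on target. Descending and closing.

play_rows(
  xyz=[
    [0,0,0],
    [0,0,20],
    [0,0,42],
    [0,0,60],
    [0,0,69],
    [0,0,69],
    [0,0,69],
    [0,0,69],
    [0,0,69],
    [0,0,69],
  ],
  rot=[
    [0,0,0],
    [0,0,0],
    [0,0,0],
    [0,0,0],
    [0,0,0],
    [0,0,0],
    [0,0,0],
    [0,0,0],
    [0,0,0],
    [0,0,0],
  ],
  grip=[1,1,1,1,1,1,0.7,0.5,0.3,0.2],
)

```text
time_s: 2.65
eef_pos: [0.4616, 0.0015, 0.102]
eef_rot: [-0.0, 0.591, 0.807, -0.0]
wrist_force: [-3.3, -1.5, 2.2]
opening: 0.201
grasp_force: 1.6
```

```bash
python3 - <<'E'
from h import *
from bench import readout
o=readout.get_obs();print(o['dq'],o['eef_pos']);plan(o,(.4628,-.0023,.101),17.6)
E
```

```text
[-0.00265828  0.00289373  0.00915141 -0.01264018  0.01646848 -0.0002724 ] [0.46155767 0.00151081 0.10198857]
shift mm [-4.00802743  0.0329736   0.98872019] rot [-1.09686763e-03  4.68362803e-05  4.08300253e-06]
```

Mostly a shift along the bar, 4 mm in tool -x. I'll correct it and close fully.

play_rows(
  xyz=[
    [-2,0,0],
    [-4,0,0],
    [-4,0,0],
    [-4,0,0],
    [-4,0,0],
    [-4,0,0],
    [-4,0,0],
    [-4,0,0],
    [-4,0,0],
    [-4,0,0],
  ],
  rot=[
    [0,0,0],
    [0,0,0],
    [0,0,0],
    [0,0,0],
    [0,0,0],
    [0,0,0],
    [0,0,0],
    [0,0,0],
    [0,0,0],
    [0,0,0],
  ],
  grip=[0.2,0.2,0.2,0.1,0,0,0,0,0,0],
)

```text
time_s: 3.9
eef_pos: [0.4617, -0.0023, 0.1016]
eef_rot: [-0.001, 0.59, 0.807, -0.001]
wrist_force: [-7.6, -2.0, 5.6]
opening: 0.155
grasp_force: 58.8
```

play_rows(
  xyz=[
    [0,0,0],
    [0,0,0],
    [0,0,0],
    [0,0,0],
    [0,0,0],
    [0,0,0],
    [0,0,0],
    [0,0,0],
    [0,0,0],
    [0,0,0],
  ],
  rot=[
    [0,0,-0.07],
    [0,0,-0.14],
    [0,0,-0.21],
    [0,0,-0.28],
    [0,0,-0.35],
    [0,0,-0.42],
    [0,0,-0.49],
    [0,0,-0.56],
    [0,0,-0.63],
    [0,0,-0.7],
  ],
  grip=[0,0,0,0,0,0,0,0,0,0],
)

```text
time_s: 5.15
eef_pos: [0.4614, -0.0026, 0.1016]
eef_rot: [-0.002, 0.277, 0.961, -0.001]
wrist_force: [-10.6, -3.8, 7.1]
opening: 0.153
grasp_force: 58.9
```

play_rows(
  xyz=[
    [0,0,0],
    [0,0,0],
    [0,0,0],
    [0,0,0],
    [0,0,0],
    [0,0,0],
    [0,0,0],
    [0,0,0],
    [0,0,0],
    [0,0,0],
  ],
  rot=[
    [0,0,-0.08],
    [0,0,-0.16],
    [0,0,-0.24],
    [0,0,-0.32],
    [0,0,-0.4],
    [0,0,-0.48],
    [0,0,-0.56],
    [0,0,-0.62],
    [0,0,-0.66],
    [0,0,-0.66],
  ],
  grip=[0,0,0,0,0,0,0,0,0,0],
)

```text
time_s: 6.4
eef_pos: [0.4613, -0.0031, 0.1016]
eef_rot: [-0.002, -0.048, 0.999, -0.001]
wrist_force: [-11.5, -6.4, 7.9]
opening: 0.153
grasp_force: 59.0
```

```bash
python3 - <<'E'
from h import *
from bench import readout
o=readout.get_obs();print(o['torque'],o['wrist_force']);plan(o,(.4617,-.0023,.101),95.5)
E
```

```text
[-1.01972309  1.61784529 -0.08536276] [-11.49891216  -6.42616487   7.87860369]
shift mm [-0.45910182  0.72369564  0.63310493] rot [-0.00131456 -0.00473555  0.00103408]
```

Yaw is on target. Now release, lift, and clear the view.

play_rows(
  xyz=[
    [0,0,0],
    [0,0,0],
    [0,0,0],
    [0,0,0],
    [0,0,0],
    [0,0,-20],
    [0,0,-50],
    [0,0,-90],
    [0,0,-130],
    [0,0,-150],
  ],
  rot=[
    [0,0,0],
    [0,0,0],
    [0,0,0],
    [0,0,0],
    [0,0,0],
    [0,0,0],
    [0,0,0],
    [0,0,0],
    [0,0,0],
    [0,0,0],
  ],
  grip=[0.3,0.5,0.8,1,1,1,1,1,1,1],
)

```text
time_s: 7.65
eef_pos: [0.4641, -0.0023, 0.2544]
eef_rot: [0.002, -0.048, 0.999, -0.001]
wrist_force: [1.3, -1.3, -0.3]
opening: 0.999
grasp_force: 0.0
```

play_rows(
  xyz=[
    [0,40,0],
    [0,80,0],
    [0,120,0],
    [0,160,0],
    [0,200,0],
    [0,240,0],
    [0,280,0],
    [0,300,0],
    [0,300,0],
    [0,300,0],
  ],
  rot=[
    [0,0,0],
    [0,0,0],
    [0,0,0],
    [0,0,0],
    [0,0,0],
    [0,0,0],
    [0,0,0],
    [0,0,0],
    [0,0,0],
    [0,0,0],
  ],
  grip=[1,1,1,1,1,1,1,1,1,1],
)

```text
time_s: 8.9
eef_pos: [0.4343, 0.2959, 0.2516]
eef_rot: [-0.0, -0.048, 0.999, -0.0]
wrist_force: [-0.6, -0.9, -0.5]
opening: 1.001
grasp_force: 0.0
```

```bash
python3 - <<'E'
from h import *
from bench import readout,vision
o=readout.get_obs();print(o['time_s'],o['eef_pos'],o['wrist_force'])
c=vision.camera('top');pickle.dump(c,open('pics/top2.pkl','wb'));a=c['color'][232:352,255:380,::-1]
d=vision.camera('scene')['color'][225:365,250:440,::-1]
cv2.imwrite('pics/t2.png',np.hstack([cv2.resize(a,(400,384),interpolation=2),cv2.resize(d,(400,384))]))
E
```

```text
8.9 [0.43431448 0.295949   0.25164334] [-0.56818682 -0.92097381 -0.46315929]
```

View pics/t2.png

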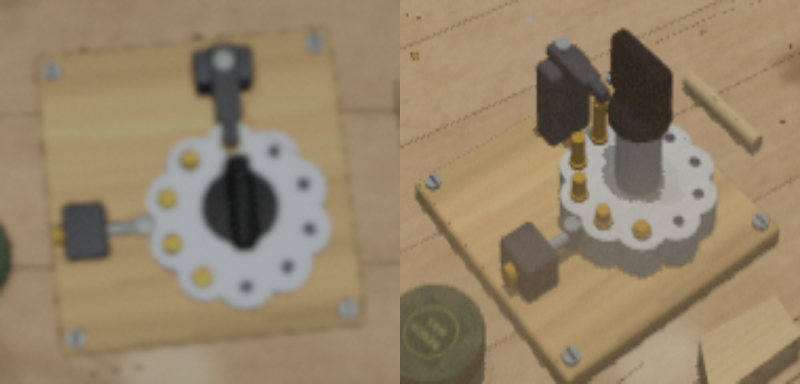

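The tallest post sits under the arm tip, with the wing in line with the arm (left panel, post about (233,140)) and the roller in a scallop. A quick angle check from the spots (274,151), (303,184), (309,229), (288,267), (246,286).

```bash
python3 - <<'E'
from h import *
T=pickle.load(open('pics/top2.pkl','rb'))
p=plane(T,np.array([(274,151),(303,184),(309,229),(288,267),(246,286)])/3.2+[255,232]-.35,.032)[:,:2]-[.4630,-.0024]
print(np.degrees(np.arctan2(p[:,1],p[:,0]))+36*np.arange(1,6)-5.5)
E
```

```text
[ 0.08250095  0.68099126 -0.1313532   0.87197442 -0.30311028]
```

The turret is at about 0.2°, seated, and the arm is well clear. Handing in.

```bash
python3 -c "
from bench import ctrl;print(ctrl.hand_in())"
```

```text
the job is handed in; nothing more can be done
None
```

I turned the turret two clicks counter-clockwise, and the tallest post rests under the arm tip at about 0.2° by the camera; the gripper is released and clear, and the job was handed in at about 9 s (no verdict was returned).

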